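# Jam the sprung catch open with a bung and take out the sample cell

## Robot

A 6-joint arm with a two-finger parallel gripper is mounted at the origin on the work surface. World frame = base frame: x ahead of the robot, y to its left, z up, the work surface at z = 0. Lengths are in m, angles in rad, forces in N, time in s.
With the tool pointing down it reaches from about 0.375 to 0.9 m from the base axis. Payload 3.1 kg.
Tool frame: the origin (TCP) lies between the finger pads; the fingertips stand 22 mm ahead of it and the grasp point (between the pads) lies 3 mm ahead of it; z points along the fingers, y is the direction in which the jaws open and shut (so a half turn about z gives the same grasp; the last joint's range is limited). The gripper opens to 85 mm and grips with 20 to 120 N. Pads are 22 mm wide; open, the fingers measure 114 mm over their backs; the gripper's body (76 mm by 85 mm) begins 54 mm behind the grasp point. The pads swing forward as they close: fully open they stand 13 mm farther back than shut.
Start: joints at [1.034, 0.527, 1.433, -0, 1.181, -0.178], TCP at [0.219, 0.585, 0.253] pointing down, gripper open.
Joint ranges: [-3.08, 3.08], [-0.75, 2.2], [0.22, 2.44], [-1.43, 4.57], [0, 2.65], [-2.85, 2.85]. Speed limits (rad/s): [2.79, 2.79, 3.14, 3.14, 3.14, 3.14].

## Interface

Orientations are given as a unit quaternion [x, y, z, w].
In Python, from station import status, snapshot, manip gives the robot as it stands.
- The arm moves only by the tool move_arm, never from a script. Its argument "plan" is a list that holds one entry, the list of rows, each a list of 7 numbers: the turn, a rotation vector about the tool's x, y, z scaled (see below), then the shift along the tool's x, y, z scaled (see below), then the closure, from 0 (fully open) to 1 (shut). A call has exactly 8 rows; each row is the pose to reach, as a shift and turn from the pose commanded when the call began, along the tool's axes at that moment; what a row does not reach only later rows make up. The controller multiplies each number of a shift by 100 mm and each number of a turn by pi/4 rad. A row lasts 1/8 s, in which the tool goes at most 62.5 mm and 10.7 degrees, less where a joint would pass 70% of its speed; a pose out of reach is approached as far as the arm can. A call with a number of a shift or a turn outside -1 to 1 is refused whole. A call with a gripper value outside its range is refused whole. The fingers move at their own pace and stop on an object; "force" is the grip in N (left out, the last holds). Time passes only in rows, so rows that repeat a pose let the fingers close, or fill a call up. It gives the time, the measured TCP pose, the force and the opening at its end, in the units of the state.
- status.sense(): the state, without advancing time (a new reading comes with each control period).
- snapshot(name): name is "scene" or "top"; returns a dict with "img" (420x560x3 uint8, red, green, blue), "depth" (420x560 float32, m along the optical axis (not along the pixel's ray), 0 where there is no reading), "mtx" (3x3 intrinsics, pixels), "T" (4x4, takes a point from camera to world coordinates). Camera axes: x right, y up, looking along -z (the intrinsics and any distortion apply to the point x, -y, -z); pixel columns grow to the right and rows downward; lengths in m; the calibration is good to about 2 mm. A picture is of the moment at which its call begins.
- manip.sign_off(): hands the job in, once; it reports no verdict.
The state is a dict: "t": time; "q": joint angles; "qd": joint speeds; "tau": joint torques, N m; "tcp_pos": TCP position; "tool_rot": TCP orientation; "force": force on the tool from outside, world axes, zero at the start; "ft_torque": the same for the moment, N m; "finger_gap": opening from 0.0 (shut) to 1.0 (fully open).
Only numpy, scipy, OpenCV 4.12 (cv2) and the standard library are available. Lean on these libraries where they do the work, as an engineer would, in place of code of your own. Each camera call takes 0.05 s, during which the arm holds its last target. There are 200 camera calls.

## Task

The sample cell is locked in its holder by a sprung sliding catch that snaps back when let go. Push the larger of the two rubber bungs, narrow end down, into the slot of the catch so that it jams the catch open by itself, and let go of it. Then lift out the cell and set it down gently, upright and wholly on the white plate; leave the bung in place, holding the catch open.

Things in the scene. Friction and masses are not known exactly. Their poses are not given: they have to be found in the camera images.
- slot (a point): Aim point on the floor (12 mm above the bench) of the catch's slot, in the fixed cell holder. Its +x runs from the cell to the spring; the cell is 95 mm off towards -x. Slot: open above, 32 mm wide in x when shut, from a fixed wall at x = -28 (38 high, 44 wide in y) to the catch's end bar at x = 4 (32 high; above it a lip slopes back to x = 16 at z = 52). Bung goes straight down here, +-6 mm.
- catch (a joint): How far the catch, a steel frame round the wall, has slid along the slot's +x, in m: 0 shut (its nose overhangs the cell's foot by 5 mm), 0.028 fully open; cell free above 0.007. A spring shuts it: 6 N plus 200 N/m. The bung's cone drives it open; let go, the bung, foot on the slot's floor or up to 5 mm above, is pressed on the wall and holds it at about 0.012.
- bung_mid (a point): Centre (half-way up) of the larger bung: black rubber, 80 mm tall, 120 g, on the bench narrow end down: foot 18 mm in diameter, cone over the lowest 20 mm, then a cylinder 44 mm in diameter. z is its axis, up. Grip about 25 mm above this point, to keep the fingers above wall and lip, closing along the slot's y. The smaller bung (26 mm in diameter, 45 tall) is too thin.
- cell_mid (a point): Centre (half-way up, on the axis) of the sample cell: a plain aluminium cylinder 36 mm in diameter with a wide foot 56 mm in diameter and 18 mm high, 83 mm tall over all, 0.2 to 0.4 kg, standing in the holder between rails 12 mm high. Grip the cylinder about 25 mm above this point. z is its axis, upwards.
- plate: The white square plate, 150 x 150 x 20 mm, fixed on the bench; origin at the centre of its underside, upper face at z = 20 mm, sides along its x and y.
There are look-alikes about, which are no part of the job. Leave any pink or red look-alike of the part that bears bung_mid alone. What is shaped like the part that bears slot but purple or yellow is not meant.

How it is judged:
On the way, in this order (a step that is already met when the one before it is completed fails the run):
1. the bung, let go and upright, holds the catch open by itself, the cell still in the holder (value of joint catch above 0.009 m and x of bung_mid in the frame of slot between -0.015 and 0.02 m and z of bung_mid in the frame of slot below 0.05 m and angle between bung_mid's own z axis and vertical below 0.25 rad and contact force between the fingers and bung below 0.1 N and contact force between each of the arm, the fingers and catch below 0.1 N and z of cell_mid in the frame of slot below 0.048 m and y of bung_mid in the frame of slot between -0.025 and 0.025 m), for 0.3 s.
2. the cell is lifted out of the holder (z of cell_mid in the frame of slot above 0.073 m), for 0.1 s.
At the end, for the whole second after the job is handed in: The cell stands upright (within 6 degrees) and at rest on the white plate, its axis within 50 mm of the plate's centre along each side of the plate; the larger bung is still in the slot, its foot within 10 mm of the holder's plate, and the catch is held at least 9 mm open (x of cell_mid in the frame of plate between -0.05 and 0.05 m and y of cell_mid in the frame of plate between -0.05 and 0.05 m and z of cell_mid in the frame of plate between 0.055 and 0.068 m and angle between cell_mid's own z axis and vertical below 0.1 rad and linear speed of cell below 0.02 m/s and value of joint catch above 0.009 m and x of bung_mid in the frame of slot between -0.015 and 0.02 m and z of bung_mid in the frame of slot below 0.05 m and y of bung_mid in the frame of slot between -0.025 and 0.025 m); the robot touches nothing.
It fails at once if the cell is dropped: it falls freely faster than 0.5 m/s (linear speed of cell above 0.5 m/s and contact force between the fingers and cell below 0.05 N).
It also fails if it takes over 54 s, if anything falls off the work surface, if the arm or the gripper's body presses on something with over 40 N, if the wrist force passes 120 N, or if a joint passes its speed limit or range.

## Working session

There is one attempt and no reset: what is moved stays moved. The work goes in short steps, Python scripts to look and compute and a tool call to move; the robot and the scene stay as the last step left them, time stands still between calls to the robot, and variables do not carry over. Pictures are saved under pics/ and viewed, on a budget of 10 in all, crops included, one or two more only if the job needs it, and the job is handed in when it is done.

Besides the shell and the picture viewer there is one more tool, called after "Call:" by a JSON object that holds its "op" and its "data", one argument or row to a line. move_arm: Moves the arm, as the interface text tells. Its arguments: {"type":"object","properties":{"plan":{"type":"array"},"force":{"type":"number"}},"required":["plan"]}

```bash
mkdir -p pics; cat > h.py <<'E'
import numpy as np, cv2
from station import status, snapshot, manip
def world(s):
    d=s["depth"];K=s["mtx"];h,w=d.shape
    u,v=np.meshgrid(np.arange(w),np.arange(h))
    P=np.stack([(u-K[0,2])/K[0,0]*d,-(v-K[1,2])/K[1,1]*d,-d,np.ones_like(d)],-1)
    W=(P@np.array(s["T"]).T)[...,:3]; W[d==0]=np.nan
    return W
E
python3 - <<'E'
from h import *
for n in("top","scene"):
    s=snapshot(n); np.savez(n+"0.npz",**s); cv2.imwrite(f"pics/{n}0.png",s["img"][...,::-1])
    print(n,s["mtx"],np.round(s["T"],3))
print(status.sense())
E
```

```text
top [[522.33457216   0.         266.86188151]
 [  0.         522.33457216 215.04917616]
 [  0.           0.           1.        ]] [[ 0.011  0.997 -0.078  0.379]
 [-1.     0.013  0.023  0.032]
 [ 0.024  0.078  0.997  1.395]
 [ 0.     0.     0.     1.   ]]
scene [[441.34397289   0.         281.98026262]
 [  0.         441.34397289 214.12590773]
 [  0.           0.           1.        ]] [[ 0.499 -0.667  0.554  1.103]
 [ 0.867  0.383 -0.319 -0.338]
 [ 0.     0.639  0.769  0.927]
 [ 0.     0.     0.     1.   ]]
{'t': 0.1, 'q': array([ 1.03351351e+00,  5.28377143e-01,  1.43376320e+00,  3.25447316e-06,
        1.18141562e+00, -1.78468479e-01]), 'qd': array([-0.00034699, -0.00036568, -0.0030042 ,  0.00029239,  0.00208007,
       -0.0005729 ]), 'tau': array([ 5.11620347e-04, -4.43306029e+01, -1.78586018e+01, -2.22160679e-04,
        3.84473620e-03,  6.30802461e-06]), 'tcp_pos': array([0.2191195 , 0.58469103, 0.25243251]), 'tool_rot': array([ 1.78446811e-01,  9.83949070e-01, -9.18931248e-04, -3.45268019e-04]), 'force': array([-0.42488949, -0.43139422,  0.63879289]), 'ft_torque': array([ 0.00660876, -0.03468222,  0.02221296]), 'finger_gap': 1.0020199257017324}
```

View pics/top0.png

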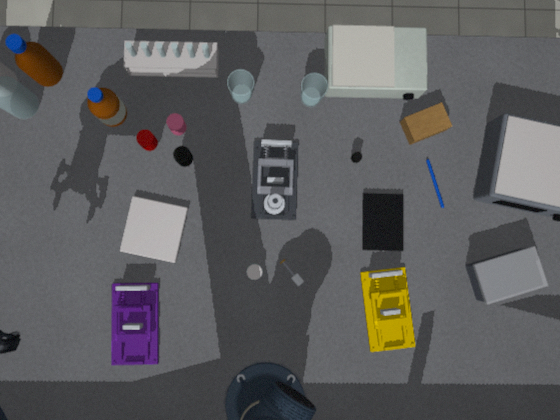

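View pics/scene0.png

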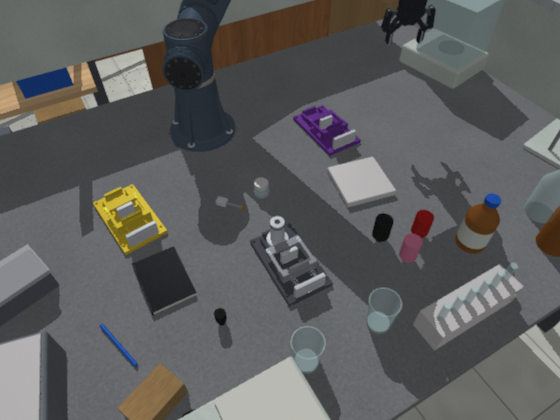

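The top view shows the grey holder at about (275,178) with the cell at (275,204). The large black bung is at (183,156), the small one at (356,157), and the white plate at (154,230). The red, pink, purple and yellow parts are look-alikes.

```bash
python3 - <<'E'
from h import *
s=np.load("top0.npz");W=world(s);img=s["img"]
c=np.load("scene0.npz");C=world(c)
def near(W,x,y,r,z0,z1):
    m=(np.hypot(W[...,0]-x,W[...,1]-y)<r)&(W[...,2]>z0)&(W[...,2]<z1);return W[m]
for n,(u,v) in dict(bung=(183,156),cell=(275,204),plate=(154,230),bench=(230,300)).items(): print(n,W[v,u])
def circ(p,n):
    (x,y),r=cv2.minEnclosingCircle(p[:,:2].astype(np.float32)); print(n,len(p),np.round([x,y,r,*p.mean(0),np.median(p[:,2])],4))
for X,n in((W,"top"),(C,"scene")):
    b=W[156,183];k=W[204,275]
    circ(near(X,b[0],b[1],.04,.072,.09),n+" bung top")
    circ(near(X,k[0],k[1],.045,.085,.12),n+" cell top")
    p=W[230,154]; q=near(X,p[0],p[1],.13,.013,.03); r=cv2.minAreaRect(q[:,:2].astype(np.float32)); print(n,"plate",r,np.median(q[:,2]))
# holder base plate + upper steel
k=W[178,275]
for X,n in((W,"top"),(C,"scene")):
    q=near(X,k[0],k[1],.16,.006,.018); print(n,"base",len(q),cv2.minAreaRect(q[:,:2].astype(np.float32)),np.median(q[:,2]))
u0,v0=235,130
cr=cv2.resize(img[v0:v0+95,u0:u0+80],None,fx=6,fy=6,interpolation=cv2.INTER_CUBIC)
cv2.imwrite("pics/hold.png",cr[...,::-1])
np.set_printoptions(linewidth=200)
print("column u=276: v,x,y,z");
for v in range(136,222,2): print(v,*[np.round(W[v,u]*1000).astype(int) for u in(266,275,284)])
E
```

```text
bung [0.62999784 0.21608545 0.08114297]
cell [ 0.50931216 -0.01812069  0.09509122]
plate [0.44408149 0.29565356 0.02118589]
bench [ 0.26229426  0.09483703 -0.00125865]
top bung top 242 [0.6346 0.2211 0.0224 0.6336 0.2208 0.0806 0.0806]
top cell top 167 [ 0.5169 -0.0166  0.0183  0.5167 -0.0166  0.0961  0.0964]
top plate ((0.446341335773468, 0.299228310585022), (0.15124769508838654, 0.15013881027698517), 78.515869140625) 0.02089821451512841
scene bung top 228 [0.6364 0.2214 0.024  0.6369 0.2197 0.0796 0.0799]
scene cell top 171 [ 0.5188 -0.0167  0.019   0.5214 -0.0183  0.0941  0.0947]
scene plate ((0.44828248023986816, 0.29858362674713135), (0.1527598798274994, 0.15275359153747559), 78.55329132080078) 0.020136485050216646
top base 2155 ((0.58281409740448, -0.018719211220741272), (0.31508296728134155, 0.30961093306541443), 9.582141876220703) 0.012358781983133005
scene base 1557 ((0.5637814998626709, -0.0046183764934539795), (0.14710666239261627, 0.25241607427597046), 88.72512817382812) 0.012157296671704065
column u=276: v,x,y,z
136 [703   4   2] [703 -20   5] [704 -44   3]
138 [697   4 
[... 1330 characters left out ...]
  3  31] [529 -18  98] [539 -45  13]
198 [531   3  31] [524 -18  95] [533 -45  18]
200 [526   3  35] [519 -18  95] [528 -45  16]
202 [520   3  35] [514 -18  96] [523 -45  15]
204 [515   3  36] [509 -18  95] [516 -44  29]
206 [509   3  38] [504 -18  94] [512 -45  16]
208 [505   3  28] [-9223372036854775808 -9223372036854775808 -9223372036854775808] [507 -45  13]
210 [500   3  32] [500 -21  35] [502 -45  15]
212 [496   2  11] [495 -21  28] [496 -45  15]
214 [490   2  14] [490 -21  23] [491 -45  13]
216 [485   3  22] [484 -21  27] [486 -45  13]
218 [480   2  15] [480 -21  22] [481 -46  10]
220 [475   2   0] [475 -22   7] [476 -46   1]<stdin>:23: RuntimeWarning: invalid value encountered in cast
```

View pics/hold.png

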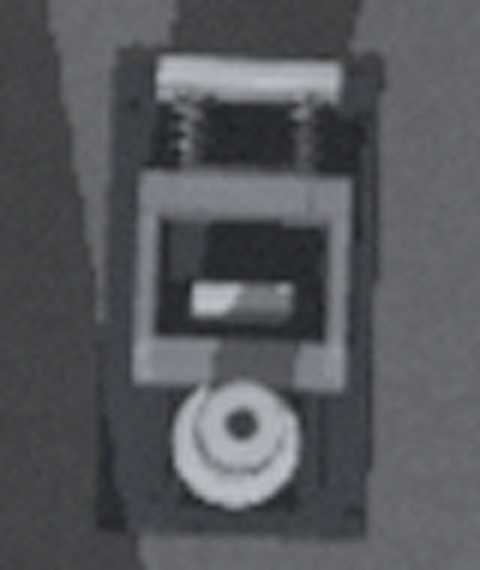

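```bash
python3 - <<'E'
from h import *
for n in("top","scene"):
    W=world(np.load(n+"0.npz"))
    m=(W[...,0]>.543)&(W[...,0]<.645)&(abs(W[...,1]+.018)<.06)&(W[...,2]>.024)&(W[...,2]<.075)
    q=W[m];r=cv2.minAreaRect(q[:,:2].astype(np.float32));print(n,"frame",len(q),r)
    lip=q[(q[:,2]>.045)&(q[:,0]>.61)];print(" lip",cv2.minAreaRect(lip[:,:2].astype(np.float32)),np.polyfit(lip[:,1],lip[:,0],1),lip.mean(0), np.percentile(lip[:,1],[1,99]))
    wl=W[(W[...,0]>.565)&(W[...,0]<.6)&(abs(W[...,1]+.018)<.028)&(W[...,2]>.038)&(W[...,2]<.07)];print(" wall",len(wl),wl.mean(0),wl.min(0),wl.max(0),np.polyfit(wl[:,1],wl[:,0],1))
    L=[];
    for x in np.arange(.55,.635,.006):
        a=q[abs(q[:,0]-x)<.004]; L.append([x,a[:,1].min(),a[:,1].max()])
    L=np.array(L); print(" sides",np.polyfit(L[:,0],L[:,1],1),np.polyfit(L[:,0],L[:,2],1), np.polyfit(L[:,0],L[:,1:].mean(1),1))
    a=W[(W[...,0]>.66)&(W[...,0]<.695)&(abs(W[...,1]+.018)<.06)&(W[...,2]>.042)&(W[...,2]<.07)];print(" anchor",len(a),a.mean(0),np.polyfit(a[:,1],a[:,0],1))
E
```

```text
top frame 776 ((0.5940386652946472, -0.018389925360679626), (0.10191956162452698, 0.09200325608253479), 0.07449783384799957)
 lip ((0.624292254447937, -0.01897241175174713), (0.016914285719394684, 0.08895852416753769), 0.644187867641449) [0.01288998 0.62420459] [ 0.62394105 -0.02044551  0.05466921] [-0.06338171  0.02530629]
 wall 88 [ 0.57724713 -0.01830723  0.04957872] [ 0.57122068 -0.04005491  0.03805351] [0.58461734 0.00172685 0.05865942] [0.0332199 0.5778553]
 sides [-0.02110693 -0.05091158] [-0.03138037  0.04489513] [-0.02624365 -0.00300822]
 anchor 161 [ 0.67493428 -0.02025415  0.05219874] [0.01682047 0.67527496]
scene frame 1010 ((0.5940037965774536, -0.018181420862674713), (0.0947115570306778, 0.10207963734865189), 89.62001037597656)
 lip ((0.6274668574333191, -0.019612617790699005), (0.09134913980960846, 0.014769276604056358), 87.87799835205078) [0.0427554  0.63000005] [ 0.62906665 -0.02183129  0.05419645] [-0.06238803  0.02278091]
 wall 119 [ 0.58158523 -0.01947973  0.04752288] [ 0.5721361  -0.04001587  0.03841206] [0.58755056 0.00370438 0.05336581] [0.03636824 0.58229368]
 sides [-0.03407264 -0.04411488] [-0.01657681  0.03780308] [-0.02532472 -0.0031559 ]
 anchor 217 [ 0.67904889 -0.02189206  0.05026998] [0.02443648 0.67958386]
```

Call:
{"op": "move_arm", "data": {
  "plan": [
    [[0,0,-0.05,-0.12,-0.05,0,0],[0,0,-0.1,-0.25,-0.1,0,0.1],[0,0,-0.16,-0.38,-0.15,0,0.2],[0,0,-0.21,-0.5,-0.2,0,0.3],[0,0,-0.27,-0.62,-0.25,0,0.3],[0,0,-0.32,-0.75,-0.3,0,0.3],[0,0,-0.38,-0.88,-0.35,0,0.3],[0,0,-0.427,-1,-0.4,0,0.3]]
  ],
  "force": 40
}}

```text
t: 1.1
tcp_pos: [0.2992, 0.512, 0.2528]
tool_rot: [0.011, 1.0, -0.0, -0.0]
force: [-0.1, -0.7, 0.7]
finger_gap: 0.701
```

```bash
cat >> h.py <<'E'
from scipy.spatial.transform import Rotation as R
def go(p):
    "shift in tool units (100 mm) from the measured pose to TCP position p; prints state"
    s=status.sense();r=R.from_quat(s["tool_rot"]);M=r.as_matrix()
    print("t",round(s["t"],2),"tcp",np.round(s["tcp_pos"],4),"xang",round(np.degrees(np.arctan2(M[1,0],M[0,0])),2),"z",np.round(M[:,2],4),"gap",round(s["finger_gap"],3),"F",np.round(s["force"],1))
    print("shift",np.round(r.inv().apply(np.array(p)-s["tcp_pos"])/.1,3))
E
python3 -c "
from h import *
go([.635,.221,.16]);W=world(np.load('top0.npz'))
for u,v in((147,140),(176,124)):print(W[v,u])"
```

```text
t 1.1 tcp [0.2992 0.512  0.2528] xang 178.73 z [-7.e-04 -8.e-04 -1.e+00] gap 0.701 F [-0.1 -0.7  0.7]
shift [-3.423 -2.834  0.928]
[0.66955464 0.30797869 0.08182482]
[0.71234479 0.23584357 0.08074599]
```

Call:
{"op": "move_arm", "data": {
  "plan": [
    [[0,0,0,-0.12,-0.12,0,0.3],[0,0,0,-0.25,-0.23,0,0.3],[0,0,0,-0.38,-0.35,0,0.3],[0,0,0,-0.5,-0.47,0,0.3],[0,0,0,-0.62,-0.59,0,0.3],[0,0,0,-0.75,-0.71,0,0.3],[0,0,0,-0.88,-0.82,0,0.3],[0,0,0,-1,-0.94,0,0.3]]
  ]
}}

```text
t: 2.1
tcp_pos: [0.3977, 0.4156, 0.2533]
tool_rot: [0.012, 1.0, 0.0, 0.0]
force: [0.1, 0.2, 0.0]
finger_gap: 0.702
```

Call:
{"op": "move_arm", "data": {
  "plan": [
    [[0,0,0,-0.12,-0.12,0,0.3],[0,0,0,-0.25,-0.23,0,0.3],[0,0,0,-0.38,-0.35,0,0.3],[0,0,0,-0.5,-0.47,0,0.3],[0,0,0,-0.62,-0.59,0,0.3],[0,0,0,-0.75,-0.71,0,0.3],[0,0,0,-0.88,-0.82,0,0.3],[0,0,0,-1,-0.94,0,0.3]]
  ]
}}

```text
t: 3.1
tcp_pos: [0.4955, 0.3192, 0.2533]
tool_rot: [0.012, 1.0, 0.0, 0.0]
force: [0.0, -0.1, 0.6]
finger_gap: 0.701
```

Call:
{"op": "move_arm", "data": {
  "plan": [
    [[0,0,0,-0.12,-0.12,0,0.3],[0,0,0,-0.25,-0.23,0,0.3],[0,0,0,-0.38,-0.35,0,0.3],[0,0,0,-0.5,-0.47,0,0.3],[0,0,0,-0.62,-0.59,0,0.3],[0,0,0,-0.75,-0.71,0,0.3],[0,0,0,-0.88,-0.82,0,0.3],[0,0,0,-1,-0.94,0,0.3]]
  ]
}}

```text
t: 4.1
tcp_pos: [0.5932, 0.2229, 0.2533]
tool_rot: [0.012, 1.0, 0.0, 0.0]
force: [0.2, -0.6, 0.6]
finger_gap: 0.702
```

Call:
{"op": "move_arm", "data": {
  "plan": [
    [[0,0,0,-0.12,0,0.1,0.3],[0,0,0,-0.25,0,0.2,0.3],[0,0,0,-0.35,-0.01,0.3,0.3],[0,0,0,-0.42,-0.01,0.45,0.3],[0,0,0,-0.42,-0.01,0.6,0.3],[0,0,0,-0.42,-0.01,0.75,0.3],[0,0,0,-0.42,-0.01,0.9,0.3],[0,0,0,-0.42,-0.01,0.93,0.3]]
  ]
}}

```text
t: 5.1
tcp_pos: [0.6332, 0.2216, 0.1587]
tool_rot: [0.012, 1.0, -0.0, -0.001]
force: [0.2, -0.5, 0.2]
finger_gap: 0.7
```

```bash
python3 -c "
from h import *
go([.635,.221,.068])
s=snapshot('scene');cv2.imwrite('pics/s1.png',cv2.resize(s['img'][130:300,300:500],None,fx=3,fy=3)[...,::-1])"
```

```text
t 5.1 tcp [0.6332 0.2216 0.1587] xang 178.67 z [-3.e-03 -5.e-04 -1.e+00] gap 0.7 F [ 0.2 -0.5  0.2]
shift [-0.021 -0.005  0.907]
```

View pics/s1.png

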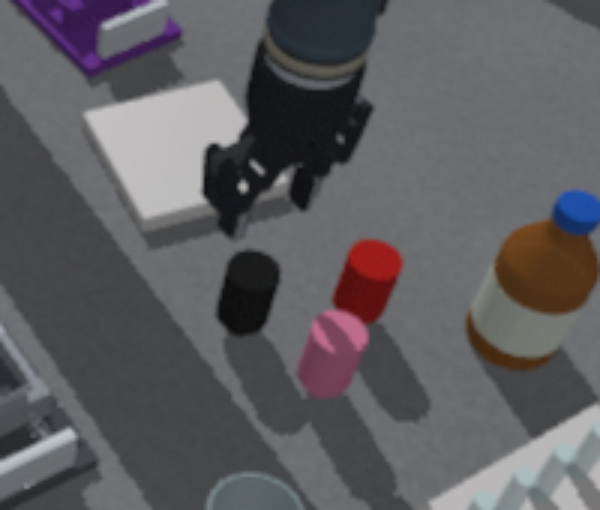

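The open gripper stands above the black bung at about (250,290) in the crop, clear of the red and pink ones. I'll go down and grip it.

Call:
{"op": "move_arm", "data": {
  "plan": [
    [[0,0,0,-0.02,-0.005,0.15,0.3],[0,0,0,-0.02,-0.005,0.3,0.3],[0,0,0,-0.02,-0.005,0.45,0.3],[0,0,0,-0.02,-0.005,0.6,0.3],[0,0,0,-0.02,-0.005,0.75,0.3],[0,0,0,-0.02,-0.005,0.85,0.3],[0,0,0,-0.02,-0.005,0.9,0.3],[0,0,0,-0.02,-0.005,0.9,0.4]]
  ]
}}

```text
t: 6.15
tcp_pos: [0.6362, 0.2211, 0.07]
tool_rot: [0.012, 1.0, -0.0, -0.0]
force: [0.1, -0.4, -0.3]
finger_gap: 0.596
```

Call:
{"op": "move_arm", "data": {
  "plan": [
    [[0,0,0,0,0,0,0.5],[0,0,0,0,0,0,0.6],[0,0,0,0,0,0,0.7],[0,0,0,0,0,0,0.8],[0,0,0,0,0,-0.1,0.8],[0,0,0,0,0,-0.25,0.8],[0,0,0,0,0,-0.4,0.8],[0,0,0,0,0,-0.5,0.8]]
  ],
  "force": 40
}}

```text
t: 7.15
tcp_pos: [0.6369, 0.2213, 0.1222]
tool_rot: [0.012, 1.0, 0.0, 0.001]
force: [-0.1, -0.9, -2.1]
finger_gap: 0.507
```

```bash
python3 -c "
from h import *
go([.6125,-.019,.16])
s=snapshot('scene');W=world(s);cv2.imwrite('pics/s2.png',cv2.resize(s['img'][130:300,300:500],None,fx=3,fy=3)[...,::-1])"
```

```text
t 7.15 tcp [0.6369 0.2213 0.1222] xang 178.66 z [ 2.1e-03  4.0e-04 -1.0e+00] gap 0.507 F [-0.1 -0.9 -2.1]
shift [ 0.187 -2.407 -0.379]
```

View pics/s2.png

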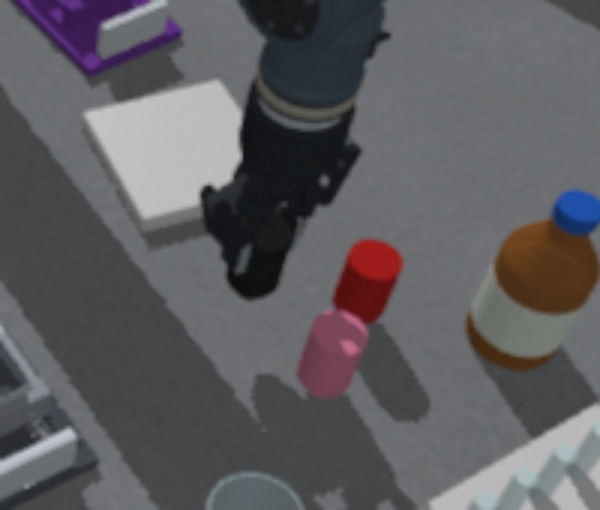

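The bung is held, seen at (255,265) with the gap at 0.507 ≈ 43 mm, and lifted off the bench.

Call:
{"op": "move_arm", "data": {
  "plan": [
    [[0,0,0,0,-0.05,-0.1,0.8],[0,0,0,0,-0.15,-0.2,0.8],[0,0,0,0,-0.28,-0.3,0.8],[0,0,0,0,-0.4,-0.38,0.8],[0,0,0,0,-0.52,-0.38,0.8],[0,0,0,0,-0.65,-0.38,0.8],[0,0,0,0,-0.78,-0.38,0.8],[0,0,0,0,-0.9,-0.38,0.8]]
  ]
}}

```text
t: 8.2
tcp_pos: [0.6339, 0.1302, 0.1579]
tool_rot: [0.012, 1.0, -0.0, -0.0]
force: [0.6, 0.2, -1.3]
finger_gap: 0.504
```

Call:
{"op": "move_arm", "data": {
  "plan": [
    [[0,0,0,0.03,-0.12,0,0.8],[0,0,0,0.06,-0.25,0,0.8],[0,0,0,0.1,-0.38,0,0.8],[0,0,0,0.13,-0.5,0,0.8],[0,0,0,0.16,-0.62,0,0.8],[0,0,0,0.18,-0.74,0,0.8],[0,0,0,0.18,-0.86,0,0.8],[0,0,0,0.18,-0.96,0,0.8]]
  ]
}}

```text
t: 9.2
tcp_pos: [0.6141, 0.0348, 0.1584]
tool_rot: [0.012, 1.0, -0.0, 0.0]
force: [0.1, 0.0, -1.1]
finger_gap: 0.501
```

Call:
{"op": "move_arm", "data": {
  "plan": [
    [[0,0,0,0,-0.12,0,0.8],[0,0,0,0,-0.24,0,0.8],[0,0,0,0,-0.35,0,0.8],[0,0,0,0,-0.44,0,0.8],[0,0,0,0,-0.52,0,0.8],[0,0,0,0,-0.54,0,0.8],[0,0,0,0,-0.54,0,0.8],[0,0,0,0,-0.54,0,0.8]]
  ]
}}

```text
t: 10.2
tcp_pos: [0.6126, -0.018, 0.1583]
tool_rot: [0.011, 1.0, 0.0, -0.0]
force: [-0.4, 0.2, -1.5]
finger_gap: 0.508
```

```bash
python3 -c "
from h import *
go([.6135,-.019,.082])
s=snapshot('scene');cv2.imwrite('pics/s3.png',cv2.resize(s['img'][150:310,210:400],None,fx=3,fy=3)[...,::-1])"
```

```text
t 10.2 tcp [ 0.6126 -0.018   0.1583] xang 178.68 z [-1.e-04  1.e-04 -1.e+00] gap 0.508 F [-0.4  0.2 -1.5]
shift [-0.009 -0.01   0.763]
```

View pics/s3.png

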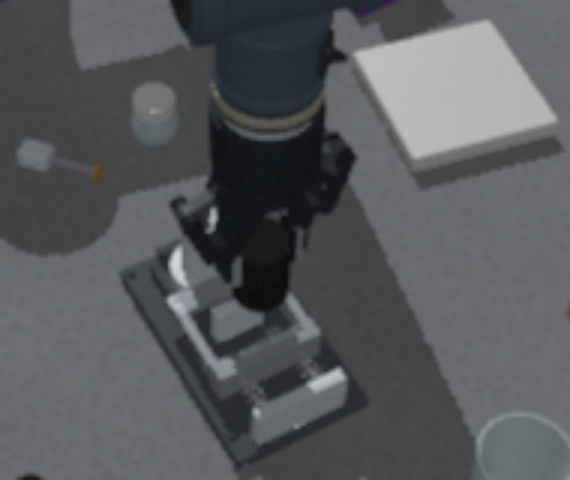

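The bung hangs over the slot, with its foot at about (262,290) between the wall (235,318) and the end bar (275,350). Next I push it down in two stages.

Call:
{"op": "move_arm", "data": {
  "plan": [
    [[0,0,0,-0.005,-0.01,0.08,0.8],[0,0,0,-0.01,-0.01,0.16,0.8],[0,0,0,-0.01,-0.01,0.24,0.8],[0,0,0,-0.01,-0.01,0.3,0.8],[0,0,0,-0.01,-0.01,0.35,0.8],[0,0,0,-0.01,-0.01,0.4,0.8],[0,0,0,-0.01,-0.01,0.45,0.8],[0,0,0,-0.01,-0.01,0.48,0.8]]
  ],
  "force": 70
}}

```text
t: 11.25
tcp_pos: [0.611, -0.0191, 0.1112]
tool_rot: [0.011, 1.0, 0.0, -0.003]
force: [-6.9, -0.1, 10.1]
finger_gap: 0.494
```

```bash
python3 -c "
from h import *
go([.6135,-.019,.082])"
```

```text
t 11.25 tcp [ 0.611  -0.0191  0.1112] xang 178.69 z [-6.e-03  5.e-04 -1.e+00] gap 0.494 F [-6.9 -0.1 10.1]
shift [-0.027  0.001  0.292]
```

Call:
{"op": "move_arm", "data": {
  "plan": [
    [[0,0,0,-0.01,0,0.05,0.8],[0,0,0,-0.02,0,0.1,0.8],[0,0,0,-0.02,0,0.14,0.8],[0,0,0,-0.02,0,0.18,0.8],[0,0,0,-0.02,0,0.21,0.8],[0,0,0,-0.02,0,0.24,0.8],[0,0,0,-0.02,0,0.26,0.8],[0,0,0,-0.02,0,0.27,0.8]]
  ]
}}

```text
t: 12.25
tcp_pos: [0.6102, -0.0185, 0.0829]
tool_rot: [0.011, 1.0, 0.001, -0.006]
force: [-8.8, 0.3, 10.5]
finger_gap: 0.493
```

```bash
python3 -c "
from h import *
go([.6135,-.019,.082])"
```

```text
t 12.25 tcp [ 0.6102 -0.0185  0.0829] xang 178.7 z [-0.0128  0.0019 -0.9999] gap 0.493 F [-8.8  0.3 10.5]
shift [-0.033 -0.004  0.009]
```

Call:
{"op": "move_arm", "data": {
  "plan": [
    [[0,0,0,0,0,0.01,0.8],[0,0,0,0,0,0.02,0.8],[0,0,0,0,0,0.02,0.8],[0,0,0,0,0,0.02,0.8],[0,0,0,0,0,0.02,0.6],[0,0,0,0,0,0.02,0.4],[0,0,0,0,0,0.02,0.3],[0,0,0,0,0,0.02,0.3]]
  ]
}}

```text
t: 13.25
tcp_pos: [0.6163, -0.0196, 0.0812]
tool_rot: [0.012, 1.0, -0.0, 0.001]
force: [-0.4, 0.6, 0.1]
finger_gap: 0.705
```

```bash
python3 -c "
from h import *
go([.6135,-.019,.20])"
```

```text
t 13.25 tcp [ 0.6163 -0.0196  0.0812] xang 178.65 z [ 1.1e-03 -2.0e-04 -1.0e+00] gap 0.705 F [-0.4  0.6  0.1]
shift [ 0.027  0.005 -1.188]
```

Call:
{"op": "move_arm", "data": {
  "plan": [
    [[0,0,0,0,0,0,0.25],[0,0,0,0,0,-0.1,0.25],[0,0,0,0,0,-0.25,0.25],[0,0,0,0,0,-0.4,0.25],[0,0,0,0,0,-0.55,0.25],[0,0,0,0,0,-0.7,0.25],[0,0,0,0,0,-0.85,0.25],[0,0,0,0,0,-1,0.25]]
  ]
}}

```text
t: 14.25
tcp_pos: [0.6156, -0.0194, 0.1824]
tool_rot: [0.012, 1.0, -0.0, 0.0]
force: [0.0, 0.1, 0.8]
finger_gap: 0.747
```

```bash
python3 -c "
from h import *
go([.5175,-.017,.20])
s=snapshot('scene');W=world(s);cv2.imwrite('pics/s4.png',cv2.resize(s['img'][150:310,210:400],None,fx=3,fy=3)[...,::-1])
m=(np.hypot(W[...,0]-.607,W[...,1]+.019)<.035)&(W[...,2]>.085)&(W[...,2]<.1);q=W[m];print(len(q),q.mean(0),np.median(q[:,2]),cv2.minEnclosingCircle(q[:,:2].astype(np.float32)))
"
```

```text
t 14.25 tcp [ 0.6156 -0.0194  0.1824] xang 178.66 z [ 1.e-04 -0.e+00 -1.e+00] gap 0.747 F [0.  0.1 0.8]
shift [ 0.981  0.001 -0.176]
265 [ 0.61025888 -0.02037293  0.0917007 ] 0.09187452998987211 ((0.6086585521697998, -0.019154466688632965), 0.023709537461400032)
```

View pics/s4.png

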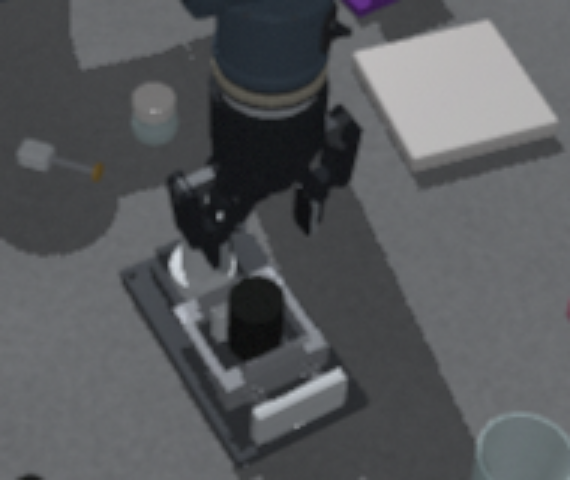

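The bung stands upright in the slot at (255,315), its top at z = 92 mm, so its foot is on the floor, and the catch frame is visibly pushed open. Next is the cell.

Call:
{"op": "move_arm", "data": {
  "plan": [
    [[0,0,0,0.12,0,0,0.25],[0,0,0,0.25,0,0,0.25],[0,0,0,0.38,0,0,0.25],[0,0,0,0.5,0,0,0.25],[0,0,0,0.65,0,0,0.25],[0,0,0,0.8,0,0,0.25],[0,0,0,0.92,0,0,0.25],[0,0,0,0.976,0,0,0.25]]
  ]
}}

```text
t: 15.3
tcp_pos: [0.5172, -0.0171, 0.1813]
tool_rot: [0.012, 1.0, 0.0, -0.0]
force: [1.0, -0.2, 0.1]
finger_gap: 0.751
```

```bash
python3 -c "
from h import *
go([.518,-.017,.0815])"
```

```text
t 15.3 tcp [ 0.5172 -0.0171  0.1813] xang 178.65 z [-4.e-04  1.e-04 -1.e+00] gap 0.751 F [ 1.  -0.2  0.1]
shift [-0.009  0.001  0.998]
```

Call:
{"op": "move_arm", "data": {
  "plan": [
    [[0,0,0,0,0,0.15,0.25],[0,0,0,0,0,0.3,0.25],[0,0,0,0,0,0.45,0.25],[0,0,0,0,0,0.6,0.25],[0,0,0,0,0,0.75,0.25],[0,0,0,0,0,0.9,0.25],[0,0,0,0,0,0.99,0.25],[0,0,0,0,0,0.99,0.25]]
  ]
}}

```text
t: 16.3
tcp_pos: [0.5177, -0.0171, 0.0816]
tool_rot: [0.012, 1.0, 0.0, -0.001]
force: [-1.2, -0.5, 0.8]
finger_gap: 0.749
```

Call:
{"op": "move_arm", "data": {
  "plan": [
    [[0,0,0,0,0,0,0.35],[0,0,0,0,0,0,0.5],[0,0,0,0,0,0,0.65],[0,0,0,0,0,0,0.8],[0,0,0,0,0,0,0.9],[0,0,0,0,0,0,0.9],[0,0,0,0,0,-0.03,0.9],[0,0,0,0,0,-0.06,0.9]]
  ],
  "force": 60
}}

```text
t: 17.3
tcp_pos: [0.5176, -0.0171, 0.0881]
tool_rot: [0.012, 1.0, 0.0, -0.001]
force: [-0.3, -0.2, -1.5]
finger_gap: 0.395
```

```bash
python3 -c "
from h import *
go([.518,-.017,.0815])"
```

```text
t 17.3 tcp [ 0.5176 -0.0171  0.0881] xang 178.66 z [-1.1e-03  2.0e-04 -1.0e+00] gap 0.395 F [-0.3 -0.2 -1.5]
shift [-0.004  0.001  0.066]
```

Call:
{"op": "move_arm", "data": {
  "plan": [
    [[0,0,0,0,0,-0.1,0.9],[0,0,0,0,0,-0.2,0.9],[0,0,0,0,0,-0.3,0.9],[0,0,0,0,0,-0.4,0.9],[0,0,0,0,0,-0.5,0.9],[0,0,0,0,0,-0.6,0.9],[0,0,0,0,0,-0.65,0.9],[0,0,0,0,0,-0.7,0.9]]
  ]
}}

```text
t: 18.3
tcp_pos: [0.5179, -0.0171, 0.1586]
tool_rot: [0.012, 1.0, 0.0, -0.0]
force: [-0.5, -0.1, -3.2]
finger_gap: 0.401
```

```bash
python3 -c "
from h import *
go([.447,.299,.16])
s=snapshot('scene');cv2.imwrite('pics/s5.png',cv2.resize(s['img'][130:310,210:400],None,fx=3,fy=3)[...,::-1])"
```

```text
t 18.3 tcp [ 0.5179 -0.0171  0.1586] xang 178.66 z [-2.e-04  0.e+00 -1.e+00] gap 0.401 F [-0.5 -0.1 -3.2]
shift [ 0.783  3.144 -0.014]
```

View pics/s5.png

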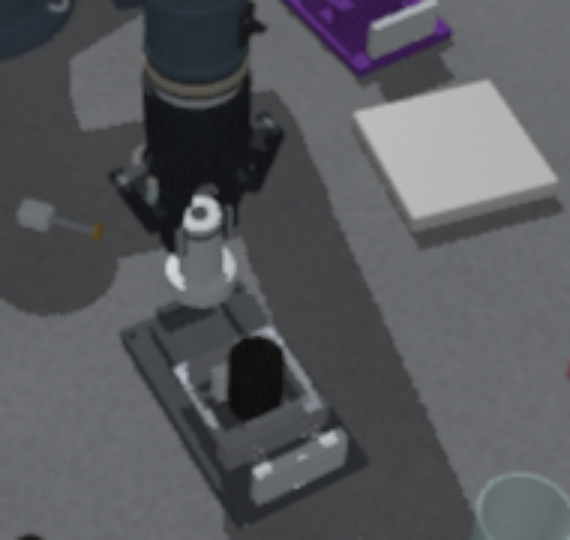

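The cell is out, held upright at (200,255), and the bung is still in place at (255,375). Now over to the plate.

Call:
{"op": "move_arm", "data": {
  "plan": [
    [[0,0,0,0.02,0.07,0,0.9],[0,0,0,0.05,0.18,0,0.9],[0,0,0,0.08,0.32,0,0.9],[0,0,0,0.12,0.46,0,0.9],[0,0,0,0.15,0.6,0,0.9],[0,0,0,0.19,0.74,0,0.9],[0,0,0,0.22,0.87,0,0.9],[0,0,0,0.25,1,0,0.9]]
  ]
}}

```text
t: 19.35
tcp_pos: [0.4952, 0.0843, 0.1583]
tool_rot: [0.012, 1.0, -0.0, 0.0]
force: [0.3, 0.6, -1.7]
finger_gap: 0.397
```

Call:
{"op": "move_arm", "data": {
  "plan": [
    [[0,0,0,0.03,0.12,0,0.9],[0,0,0,0.06,0.25,0,0.9],[0,0,0,0.1,0.38,0,0.9],[0,0,0,0.13,0.5,0,0.9],[0,0,0,0.16,0.62,0,0.9],[0,0,0,0.19,0.75,0,0.9],[0,0,0,0.22,0.88,0,0.9],[0,0,0,0.25,1,0,0.9]]
  ]
}}

```text
t: 20.35
tcp_pos: [0.4726, 0.1849, 0.1583]
tool_rot: [0.012, 1.0, 0.0, 0.0]
force: [-0.1, 0.6, -2.8]
finger_gap: 0.397
```

Call:
{"op": "move_arm", "data": {
  "plan": [
    [[0,0,0,0.03,0.12,0,0.9],[0,0,0,0.06,0.25,0,0.9],[0,0,0,0.1,0.38,0,0.9],[0,0,0,0.13,0.5,0,0.9],[0,0,0,0.16,0.62,0,0.9],[0,0,0,0.19,0.75,0,0.9],[0,0,0,0.22,0.88,0,0.9],[0,0,0,0.25,1,0,0.9]]
  ]
}}

```text
t: 21.35
tcp_pos: [0.4499, 0.2854, 0.1583]
tool_rot: [0.012, 1.0, 0.0, 0.0]
force: [-0.1, 0.1, -1.7]
finger_gap: 0.4
```

Call:
{"op": "move_arm", "data": {
  "plan": [
    [[0,0,0,0.02,0.08,0,0.9],[0,0,0,0.03,0.14,0,0.9],[0,0,0,0.03,0.14,0.1,0.9],[0,0,0,0.03,0.14,0.2,0.9],[0,0,0,0.03,0.14,0.3,0.9],[0,0,0,0.03,0.14,0.4,0.9],[0,0,0,0.03,0.14,0.48,0.9],[0,0,0,0.03,0.14,0.55,0.9]]
  ]
}}

```text
t: 22.35
tcp_pos: [0.4474, 0.2985, 0.1027]
tool_rot: [0.012, 1.0, -0.0, -0.0]
force: [0.9, 0.3, -2.5]
finger_gap: 0.393
```

```bash
python3 -c "
from h import *
go([.447,.299,.0896])"
```

```text
t 22.35 tcp [0.4474 0.2985 0.1027] xang 178.65 z [-3.e-04 -1.e-04 -1.e+00] gap 0.393 F [ 0.9  0.3 -2.5]
shift [0.005 0.005 0.131]
```

Lower slowly until contact.

Call:
{"op": "move_arm", "data": {
  "plan": [
    [[0,0,0,0,0,0.02,0.9],[0,0,0,0,0,0.04,0.9],[0,0,0,0,0,0.06,0.9],[0,0,0,0,0,0.08,0.9],[0,0,0,0,0,0.1,0.9],[0,0,0,0,0,0.12,0.9],[0,0,0,0,0,0.13,0.9],[0,0,0,0,0,0.135,0.9]]
  ]
}}

```text
t: 23.35
tcp_pos: [0.4476, 0.2987, 0.0909]
tool_rot: [0.012, 1.0, 0.0, 0.0]
force: [-2.3, -0.9, 9.1]
finger_gap: 0.4
```

Call:
{"op": "move_arm", "data": {
  "plan": [
    [[0,0,0,0,0,0,0.9],[0,0,0,0,0,-0.005,0.7],[0,0,0,0,0,-0.005,0.5],[0,0,0,0,0,-0.005,0.35],[0,0,0,0,0,-0.005,0.25],[0,0,0,0,0,-0.005,0.2],[0,0,0,0,0,-0.005,0.2],[0,0,0,0,0,-0.005,0.2]]
  ],
  "force": 20
}}

```text
t: 24.35
tcp_pos: [0.4475, 0.2986, 0.0903]
tool_rot: [0.012, 1.0, -0.0, 0.0]
force: [-0.5, -0.2, -0.9]
finger_gap: 0.802
```

Call:
{"op": "move_arm", "data": {
  "plan": [
    [[0,0,0,0,0,-0.1,0.2],[0,0,0,0,0,-0.25,0.2],[0,0,0,0,0,-0.4,0.2],[0,0,0,0,0,-0.55,0.2],[0,0,0,0,0,-0.7,0.2],[0,0,0,0,0,-0.85,0.2],[0,0,0,0,0,-1,0.2],[0,0,0,0,0,-1,0.2]]
  ]
}}

```text
t: 25.35
tcp_pos: [0.4482, 0.299, 0.1918]
tool_rot: [0.012, 1.0, 0.001, 0.001]
force: [0.5, 0.7, 0.9]
finger_gap: 0.796
```

```bash
python3 -c "
from h import *
go([.447,.299,.0896])
s=snapshot('scene');W=world(s);cv2.imwrite('pics/s6.png',cv2.resize(s['img'][100:320,210:430],None,fx=2.5,fy=2.5)[...,::-1])
for x,y,z0,z1,n in((.447,.299,.095,.115,'cell'),(.608,-.019,.085,.1,'bung')):
    m=(np.hypot(W[...,0]-x,W[...,1]-y)<.04)&(W[...,2]>z0)&(W[...,2]<z1);q=W[m];print(n,len(q),q.mean(0),np.median(q[:,2]),cv2.minEnclosingCircle(q[:,:2].astype(np.float32)))
lip=W[(W[...,0]>.61)&(W[...,0]<.66)&(abs(W[...,1]+.018)<.05)&(W[...,2]>.045)&(W[...,2]<.08)];print('lip',lip.mean(0))
"
```

```text
t 25.35 tcp [0.4482 0.299  0.1918] xang 178.66 z [ 0.0028  0.0011 -1.    ] gap 0.796 F [0.5 0.7 0.9]
shift [ 1.500e-02 -1.000e-03  1.022e+00]
cell 124 [0.45016579 0.29607931 0.10209588] 0.10287486883373598 ((0.4477589726448059, 0.29902514815330505), 0.02016035094857216)
bung 263 [ 0.61015755 -0.02048171  0.09187817] 0.09204482587956342 ((0.6093651056289673, -0.018755372613668442), 0.02328769862651825)
lip [ 0.63205585 -0.02463231  0.05890094]
```

View pics/s6.png

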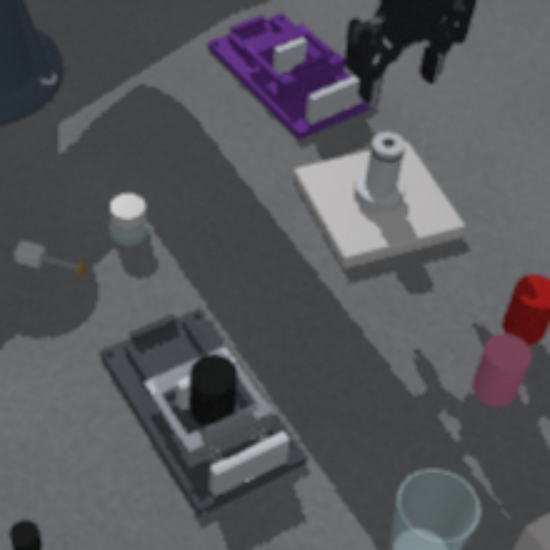

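The cell stands upright in the middle of the plate at (380,170), and the bung is upright in the slot at (213,388). The gripper is clear of both, so I'm handing in.

```bash
python3 -c "
from station import manip; print(manip.sign_off())"
```

```text
the job is handed in; nothing more can be done
None
```

I pushed the larger black bung into the slot of the grey catch and let go of it. It held the catch open by itself, so I lifted the cell out and set it on the white plate. I handed the job in at about 25 s of the 54 s; no verdict was reported.

**Last checks, after the gripper was clear:**
- **Cell:** It stands upright with its axis about 1 mm from the plate's centre. Its top is at z ≈ 103 mm, which is what a cell standing on the plate should give.
- **Bung:** It is upright with its top at 92 mm, so its foot is on the slot floor, and it sits about 5 mm from the aim point towards the wall.
- **Catch:** I could not measure its opening directly. The bung's position and the picture fit the expected 12 mm or so. A rough depth estimate of the lip shows only a few millimetres of movement, but its sample window had changed, so I did not rely on it.
- **Placing force:** The wrist read about 9 N when the cell touched the plate, and about zero after release.

No check failed, and none of the look-alikes were touched. I viewed 9 of the 10 pictures allowed.

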